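# Clamp a glass vial on the orbital shaker with the ratchet clamp

## Robot

A 7-joint arm with a two-finger parallel gripper is mounted at the origin on a cart in front of the work surface, level with it; the furniture and walls round the work are solid. World frame = base frame: x ahead of the robot, y to its left, z up, the work surface at z = 0. Lengths are in m, angles in rad, forces in N, time in s.
With the tool pointing down it reaches from about 0.425 to 0.875 m from the base axis. Payload 4.7 kg.
Tool frame: the origin (TCP) lies midway between the tips of the shut fingers; the grasp point (between the pads) lies 19 mm behind it; z points along the fingers, y is the direction in which the jaws open and shut (so a half turn about z gives the same grasp; the last joint's range is limited). The gripper opens to 87 mm and grips with 3 to 60 N. Pads are 19 mm wide; open, the fingers measure 117 mm over their backs; the gripper's body (75 mm by 190 mm) begins 51 mm behind the grasp point.
Start: joints at [-1.176, 0.321, -0.07, 1.45, 0.023, 1.371, -0.057], TCP at [0.242, 0.603, 0.223] pointing down, gripper open.
Joint ranges: [-2.86, 2.86], [-0.3, 2.09], [-1.38, 1.24], [0.06, 2.45], [-1.56, 4.7], [0.09, 2.05], [-2.69, 2.69]. Speed limits (rad/s): [2.57, 2.57, 3.14, 3.14, 3.14, 3.14, 3.14].

## Interface

Orientations are given as a unit quaternion [w, x, y, z].
In Python, from plant import arm gives the robot as it stands. The module is installed in compiled form; this text tells all that it offers. Calls block until the motion is done:
- arm.move_to(position, orientation): joint-space move of the TCP to a pose.
- arm.move_linear(position, frame=None, v=0.15, force_limit=None): straight line of the TCP; frame=None keeps the orientation; v is the mean speed in m/s. With force_limit (N) it stops when the force on the tool has changed by that much, and returns True; else False.
- arm.movej(angles): joint-space move.
- arm.move_gripper(opening): finger opening in m; the grip force is fixed at half the most; returns when the fingers have stopped.
- arm.pause(seconds).
- arm.inverse_kinematics(position, orientation): joint angles nearest the present ones, or None.
- arm.get_image(name): name is "scene" or "top"; returns a dict with "pixels" (384x512x3 uint8, red, green, blue), "fx", "fy", "cx", "cy" (pixels), "dist" ([k1, k2, p1, p2, k3] as OpenCV has them; the pictures are not rectified), "extrinsics" (4x4, takes a point from camera to world coordinates). Camera axes: x right, y down, z forward; pixel columns grow to the right and rows downward; lengths in m; the calibration is good to about 2 mm. A picture is of the moment at which its call begins. There is no depth.
A pose or a line that the arm cannot do raises arm.IKError and nothing moves.
- arm.sign_off(): hands the job in, once; it reports no verdict.
Readings, each from a call of its own:
- arm.get_time_s(): time.
- arm.get_qpos(): joint angles.
- arm.get_joint_velocities(): joint speeds.
- arm.get_joint_efforts(): joint torques, N m.
- arm.get_tool_pos(): TCP position.
- arm.get_eef_rot(): TCP orientation.
- arm.get_ft_force(): force on the tool from outside, world axes, zero at the start.
- arm.get_wrist_torque(): the same for the moment, N m.
- arm.get_gripper_width(): finger opening in m.
Only numpy, scipy, OpenCV 4.12 (cv2) and the standard library are available. Lean on these libraries where they do the work, as an engineer would, in place of code of your own. Each camera call takes 0.05 s, during which the arm holds its last target. There are 200 camera calls.

## Task

Stand the glass vial upright in the vee seat of the clamp on the shaker, then turn the clamp's black knob clockwise, click by click, and let go with the pawl caught in the tooth at which the sprung pad grips the vial with about 10 N. Less than half of that and the vial shakes loose; never squeeze it with twice that, or the glass may crack. Leave the other things on the bench where they are.

Things in the scene. Friction and masses are not known exactly. Their poses are not given: they have to be found in the camera images.
- vial: Glass sample vial with a screw cap, 27 mm in diameter and 62 mm tall, about 22 g; the glass is 27 mm wide up to 50 mm above its foot, the cap a little narrower. It stands on the bench to the right of the shaker. Origin at the centre of its underside, z up along the vial.
- shaker: White shaker, 250 mm wide (y), 220 mm deep (x), fixed. Origin on the bench under its centre; x away from its front panel, y to its left, z up. The vial clamp on it has a base plate whose top is 66 mm above the bench. Along y, right to left: knob over a ratchet wheel (axis x 0, y -70 mm), moving jaw (top 25 mm above the plate), white vee block (top 26 mm above the plate) open towards the jaw.
- seat (a point): Point on the clamp's base plate where the centre of the vial's underside is when the vial is home in the vee (shaker x 0, y +61 mm, z 66 mm); axes as the shaker's. The jaw moves along +y and pushes the vial home if it stands a few mm short of the vee. The free space in front of a vial in the seat is at least 12 mm.
- knob_grip (a point): Point on the axis of the round black knob at mid height of its grip, 119 mm above the bench; the grip is 45 mm in diameter, from 108 to 130 mm above the bench. Below it the ratchet wheel is 92 mm in diameter, its top 83 mm above the bench.
- clamp_knob (a joint): Knob angle in rad; grows clockwise seen from above, which closes the jaw, 16 mm per rad. The wheel has 24 teeth: it is caught at whole multiples of 0.262 rad (4.2 mm of jaw travel). Starts at 0 to 0.5, ends at 2.9. Turning it takes 0.03 N m just past a click, up to 0.09 before the next, when the pad touches nothing; the pad's load adds 0.016 N m per newton.
- pawl (a joint): Sprung pawl in rad: near 0 when it lies in the gap behind a tooth, up to about 0.18 as a tooth passes under it, snapping back at the click, which comes 0.03 to 0.05 rad of knob angle past the multiple. It bars turning back. A knob let go between teeth under load runs back until the pawl catches the last tooth that has passed.
- jaw: Moving jaw, an aluminium block 46 x 16 x 23 mm; origin at the middle of its rear lower edge, y the way it closes. Its screw spindle carries a rubber-faced pad, 18 x 18 mm, 14 mm above the plate, backed by a spring of 1.8 N/mm (7.5 N per tooth) with 12 mm of travel. The spindle was left screwed out by an unknown amount: the pad's face is 36 to 46 mm ahead of the origin.
- dropper: Amber dropper bottle, 38 mm in diameter, 106 mm tall; bystander. Origin at the centre of its underside.
- beaker_small: Small glass beaker, 56 x 62 mm, 62 mm tall; bystander. Origin at the centre of its underside.
- cap: Loose green screw cap lying on its rim, 34 mm in diameter, 14 mm tall; bystander. Origin at the centre of its underside.
- timer_b: Countdown timer lying flat, 58 x 66 x 19 mm; bystander. Origin at the centre of its underside.
Mind the look-alikes: they are no part of the job. Leave any green or orange look-alike of the vial alone.

How it is judged:
By the outcome, as a careful person would: the job done as asked, in the order asked, and still so for the second after the job is handed in, with the robot touching nothing.
It also fails if it takes over 72 s, if anything falls off the work surface, if the arm or the gripper's body presses on something with over 40 N, if the wrist force passes 120 N, or if a joint passes its speed limit or range.

## Working session

There is one attempt and no reset: what is moved stays moved. The work goes in short steps, each a Python script; the robot and the scene stay as the last script left them, time stands still between calls to the robot, and variables do not carry over. Pictures are saved under pics/ and viewed, about 8 in all and at most 12, crops included, and the job is handed in when it is done.

```bash
ls; mkdir -p pics
cat > h.py <<'E'
import numpy as np, cv2
from plant import arm
def shot(name,fn=None):
    im=arm.get_image(name); p=np.ascontiguousarray(im["pixels"][:,:,::-1])
    if fn: cv2.imwrite("pics/"+fn,p)
    return im,p
def ray(im,uv):
    K=np.array([[im["fx"],0,im["cx"]],[0,im["fy"],im["cy"]],[0,0,1]])
    n=cv2.undistortPoints(np.array([[uv]],float),K,np.array(im["dist"],float))[0,0]
    T=np.array(im["extrinsics"]); return T[:3,3],T[:3,:3]@np.array([n[0],n[1],1])
def onz(im,uv,z):
    o,d=ray(im,uv); return o+d*(z-o[2])/d[2]
def proj(im,P):
    K=np.array([[im["fx"],0,im["cx"]],[0,im["fy"],im["cy"]],[0,0,1]])
    T=np.linalg.inv(np.array(im["extrinsics"]))
    return cv2.projectPoints(np.array(P,float).reshape(-1,3),cv2.Rodrigues(T[:3,:3])[0],T[:3,3],K,np.array(im["dist"],float))[0][:,0]
E
python3 - <<'E'
from h import *
a,p=shot("scene","s0.png"); b,q=shot("top","t0.png")
for i in(a,b): print(i["fx"],i["cx"],i["cy"],np.round(i["extrinsics"],3).tolist())
print(arm.get_time_s(),arm.get_eef_rot())
E
```

```text
pics
414.44910607935526 257.82238176420697 188.13421541722118 [[0.88, -0.313, 0.358, 0.047], [-0.475, -0.601, 0.643, -0.726], [0.014, -0.736, -0.677, 0.938], [0.0, 0.0, 0.0, 1.0]]
400.75562867143884 257.8442947888108 194.3212502465808 [[0.021, -0.988, 0.156, 0.291], [-0.999, -0.025, -0.022, 0.072], [0.026, -0.155, -0.988, 1.401], [0.0, 0.0, 0.0, 1.0]]
0.1 [-1.07546065e-04  1.89207084e-01  9.81936854e-01 -8.26606834e-04]
```

View pics/s0.png

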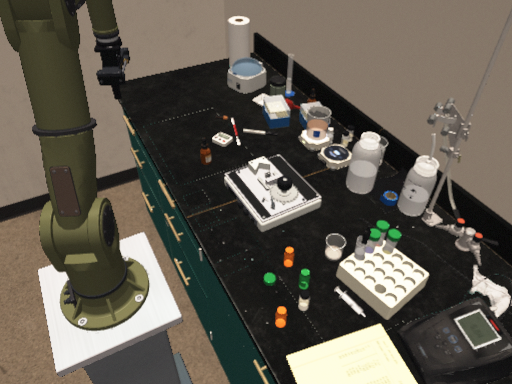

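View pics/t0.png

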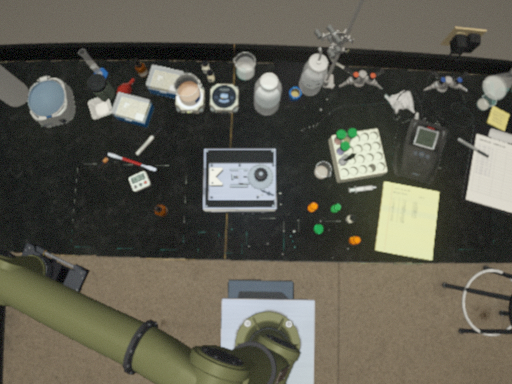

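Scene view: the shaker is at (272,190) with its knob at (285,185). Candidates for the vial are the clear/white one at (304,301), a green one at (304,279), orange ones at (289,257) and (281,317), and grey ones in the rack at (361,245). The clear one on the bench fits the description. I'll enlarge it to check.

Run:
```python
import cv2,numpy as np
p=cv2.imread("pics/s0.png");q=cv2.imread("pics/t0.png")
f=lambda i,x,y,w,h:cv2.resize(i[y:y+h,x:x+w],(400,300),interpolation=cv2.INTER_CUBIC)
cv2.imwrite("pics/c0.png",np.vstack([np.hstack([f(p,255,235,120,90),f(p,215,150,112,84)]),np.hstack([f(q,290,180,80,60),f(q,192,140,100,75)])]))
```

```text
(no output)
```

View pics/c0.png

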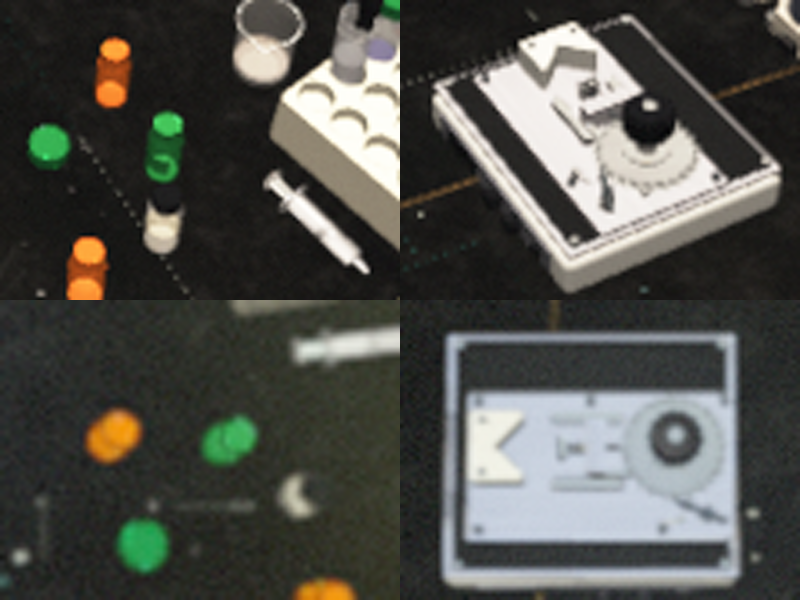

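The clear vial with the black cap at scene (304,301), top (351,219), is the only uncoloured one standing on the bench right of the shaker. The green and orange ones are look-alikes. Next I'll turn these pixels into positions.

Run:
```python
from h import *
a,_=shot("scene");b,_=shot("top")
r=lambda v:np.round(v,4)
print("vial foot scene",r(onz(a,(303.6,306),0)),"cap scene",r(onz(a,(304.5,293.5),.062)))
print("vial foot top",r(onz(b,(350,219.4),0)),"cap top",r(onz(b,(353.4,218.4),.062)))
for n,uv,z in(("orange1",(314,207),.06),("orange2",(356,239.5),.06),("green",(337.6,207.4),.06),("cap",(318.6,229),.014)):print(n,r(onz(b,uv,z)))
T=lambda x,y:((x-400)/4+192,(y-300)/4+140)
for n,x,y,z in (("knob",676,437,.130),("wheel",675,447,.083),("apex",498,447,.092),("veeTL",469,410,.092),("veeTR",522,410,.092),("veeBR",522,482,.092),("veeBL",469,482,.092),("plTL",467,393,.066),("plTR",727,393,.066),("plBL",467,541,.066),("plBR",727,541,.066),("TL",444,334,.06),("TR",737,334,.06),("BL",444,578,.06),("BR",737,578,.06)):
  print(n,r(onz(b,T(x,y),z)))
S=lambda x,y:((x-400)*.28+215,y*.28+150)
for n,x,y,z in (("knob",649,112,.125),("vee apex",558,62,.092),("TL",625,15,.06),("TR",778,170,.06),("BR",567,265,.06),("BL",436,90,.06)): print("scene",n,r(onz(a,S(x,y),z)))
# masks for refinement
```

```text
vial foot scene [ 0.4351 -0.2809  0.    ] cap scene [ 0.4303 -0.2823  0.062 ]
vial foot top [ 0.4295 -0.2881  0.    ] cap top [ 0.427 -0.284  0.062]
orange1 [ 0.4632 -0.1492  0.06  ]
orange2 [ 0.3558 -0.2927  0.06  ]
green [ 0.4637 -0.2302  0.06  ]
cap [ 0.3922 -0.173   0.014 ]
knob [0.5569 0.0349 0.13  ]
wheel [0.5582 0.0342 0.083 ]
apex [0.5525 0.1816 0.092 ]
veeTL [0.5834 0.207  0.092 ]
veeTR [0.5845 0.1628 0.092 ]
veeBR [0.5235 0.1606 0.092 ]
veeBL [0.5224 0.2045 0.092 ]
plTL [0.604 0.212 0.066]
plTR [ 0.6099 -0.0099  0.066 ]
plBL [0.4767 0.2068 0.066 ]
plBR [ 0.4821 -0.0117  0.066 ]
TL [0.6571 0.2347 0.06  ]
TR [ 0.6639 -0.0182  0.06  ]
BL [0.4456 0.2255 0.06  ]
BR [ 0.4517 -0.021   0.06  ]
scene knob [0.5611 0.0356 0.125 ]
scene vee apex [0.5445 0.1616 0.092 ]
scene TL [0.6543 0.2277 0.06  ]
scene TR [ 0.6618 -0.0188  0.06  ]
scene BR [ 0.4486 -0.0313  0.06  ]
scene BL [0.4463 0.2113 0.06  ]
```

```bash
cat >> h.py <<'E'
def q(psi):  # tool down, jaws opening along world angle psi
    f=(psi+np.pi/2)/2; return [0,np.cos(f),np.sin(f),0]
VIAL=np.array([.429,-.283]); KNOB=np.array([.5575,.0347]); YAW=.03
SX=np.array([np.cos(YAW),np.sin(YAW)]); SY=np.array([-np.sin(YAW),np.cos(YAW)])
SEAT=KNOB+.131*SY
def P(xy,z): return [float(xy[0]),float(xy[1]),float(z)]
E
python3 - <<'E'
from h import *
for n,xy,z in(("vial",VIAL,.01),("vial",VIAL,.2),("seat",SEAT,.1),("knob",KNOB,.1),("knob",KNOB,.2)):
  print(n)
  for d in range(-180,181,30):
    try:s=arm.inverse_kinematics(P(xy,z),q(np.radians(d)))
    except Exception as e:s=None
    print(d,None if s is None else np.round(s,2))
E
```

```text
vial
-180 [-0.39  0.43  1.07  2.03 -0.47  0.95 -2.21]
-150 [-0.39  0.43  1.07  2.03 -0.47  0.95 -1.69]
-120 [-0.39  0.43  1.07  2.03 -0.47  0.95 -1.16]
-90 [-0.24  0.35  0.88  2.03 -0.34  0.91 -0.75]
-60 [-0.24  0.35  0.88  2.03 -0.34  0.91 -0.23]
-30 [-0.46  0.5   1.18  2.03 -0.56  0.98  0.49]
0 [-0.43  0.47  1.14  2.03 -0.52  0.97  0.98]
30 [-0.42  0.46  1.12  2.03 -0.51  0.96  1.49]
60 [-0.36  0.41  1.03  2.03 -0.44  0.94  1.95]
90 [-0.34  0.4   1.    2.03 -0.42  0.93  2.46]
120 [ 1.25  0.36 -0.81  1.98  0.32  0.93  2.37]
150 [-0.49  0.54  1.22  2.04 -0.61  1.   -2.62]
180 [-0.39  0.43  1.07  2.03 -0.47  0.95 -2.21]
vial
-180 [-0.48  0.04  1.05  1.85 -0.04  1.28 -2.56]
-150 [-0.48  0.04  1.05  1.85 -0.04  1.28 -2.04]
-120 [-0.48  0.04  1.05  1.85 -0.04  1.28 -1.52]
-90 [-0.49  0.04  1.06  1.85 -0.04  1.28 -0.99]
-60 [-0.39  0.04  0.95  1.84 -0.03  1.28 -0.48]
-30 [-0.2   0.04  0.75  1.84 -0.03  1.28  0.04]
0 [ 0.08  0.04  0.46  1.83 -0.02  1.28  0.55]
30 [ 0.03  0.04  0.51  1.83 -0.02  1.28  1.08]
60 [-0.01  0.04  0.56  1.83 -0.02  1.28  1.6 ]
90 [-0.1   0.04  0.65  1.84 -0.02  1.
[... 1217 characters left out ...]
  1.56]
120 [-0.49  0.23  0.43  1.84 -0.11  1.09  2.08]
150 [-0.45  0.23  0.39  1.84 -0.1   1.09  2.59]
180 [ 0.85  0.48 -1.17  1.8   0.48  1.19  2.67]
knob
-180 None
-150 [-1.04  0.22  1.07  1.74 -0.2   1.3  -2.55]
-120 [-1.04  0.22  1.07  1.74 -0.2   1.3  -2.02]
-90 [-0.66  0.15  0.61  1.73 -0.09  1.29 -1.6 ]
-60 [-0.61  0.15  0.56  1.73 -0.08  1.29 -1.09]
-30 [-0.6   0.15  0.55  1.73 -0.08  1.29 -0.56]
0 [-0.59  0.15  0.53  1.73 -0.08  1.29 -0.04]
30 [-0.57  0.14  0.51  1.73 -0.07  1.29  0.48]
60 [-0.56  0.14  0.49  1.73 -0.07  1.29  1.  ]
90 [-0.54  0.14  0.48  1.73 -0.07  1.29  1.52]
120 [-0.53  0.14  0.46  1.73 -0.07  1.29  2.04]
150 [-0.5   0.14  0.43  1.73 -0.06  1.29  2.56]
180 None
```

Run:
```python
from h import *
r=lambda v:np.round(v,4)
arm.move_to(P(VIAL,.2),q(-np.pi/2)); arm.move_gripper(.05)
print(arm.move_linear(P(VIAL,.085),v=.2)); print(arm.move_linear(P(VIAL,.010),v=.1,force_limit=6),r(arm.get_ft_force()))
print("close",arm.move_gripper(.0),r(arm.get_gripper_width()))
a,p=shot("scene"); arm.move_gripper(.048)
arm.move_linear(P(VIAL,.09),v=.2)
print(arm.get_time_s(),arm.get_tool_pos())
b,t=shot("scene")
cv2.imwrite("pics/g1.png",np.hstack([cv2.resize(i[215:335,240:380],(400,343),interpolation=cv2.INTER_CUBIC) for i in (p,t)]))
```

```text
False
False [0.4174 0.4225 0.4794]
close False 0.0265
7.75 [ 0.42896404 -0.28236064  0.08952599]
```

View pics/g1.png

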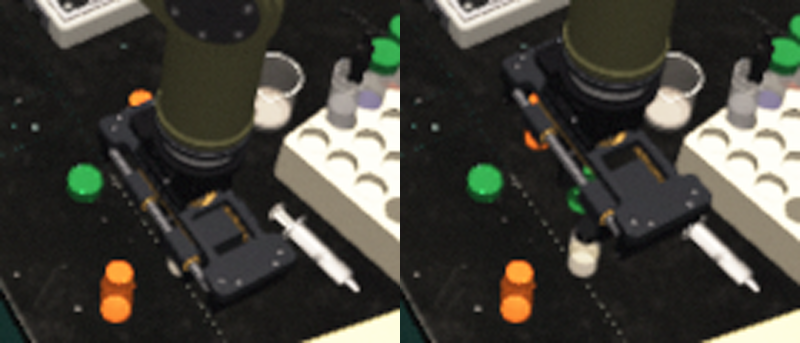

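Run:
```python
from h import *
r=lambda v:np.round(v,4)
arm.move_to(P(VIAL,.09),q(YAW)); print(r(arm.get_tool_pos()),r(arm.get_gripper_width()))
arm.move_linear(P(VIAL,.030),v=.1,force_limit=6)
z0=arm.get_tool_pos()[2]
arm.move_gripper(0.); print("w",r(arm.get_gripper_width()),z0)
arm.move_linear(P(VIAL,.2),v=.2)
g=SEAT-.003*SY
arm.move_to(P(g,.2),q(YAW)); arm.move_linear(P(g,.14),v=.15)
print("w",r(arm.get_gripper_width()),r(arm.get_tool_pos()),r(arm.get_eef_rot()),q(YAW),arm.get_time_s(),r(arm.get_ft_force()))
b,t=shot("scene"); c,u=shot("top")
cv2.imwrite("pics/g2.png",np.hstack([cv2.resize(t[140:240,210:330],(400,333),interpolation=cv2.INTER_CUBIC),cv2.resize(u[138:222,190:290],(400,333),interpolation=cv2.INTER_CUBIC)]))
```

```text
[ 0.4285 -0.2829  0.0894] 0.0479
w 0.0261 0.030288873581362192
w 0.0262 [0.5541 0.1621 0.1405] [2.000e-04 6.968e-01 7.173e-01 1.000e-04] [0, np.float64(0.6964210291904978), np.float64(0.7176334371399147), 0] 13.6833 [0.5121 0.3146 0.3872]
```

View pics/g2.png

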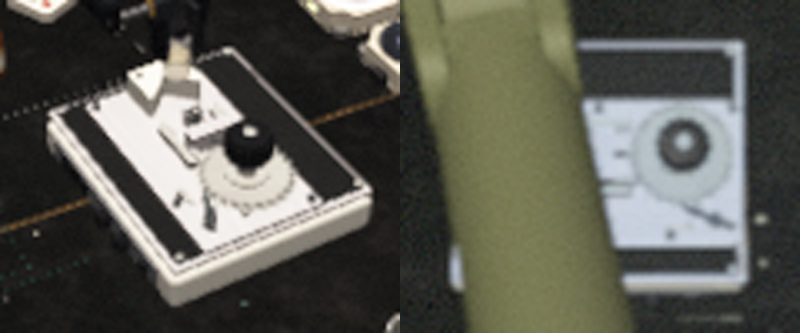

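Run:
```python
from h import *
r=lambda v:np.round(v,4)
g=SEAT-.003*SY
print(arm.move_linear(P(g,.100),v=.06,force_limit=5),r(arm.get_tool_pos()),r(arm.get_ft_force()))
print(arm.move_linear(P(g,.0945),v=.02,force_limit=3),r(arm.get_tool_pos()),r(arm.get_ft_force()))
arm.move_gripper(.045); print(r(arm.get_ft_force()))
arm.move_linear(P(g,.2),v=.2)
arm.move_to(P(KNOB,.22),q(np.pi/2)); arm.move_gripper(.087)
b,t=shot("scene"); c,u=shot("top"); print(arm.get_time_s())
cv2.imwrite("pics/s3.png",t);cv2.imwrite("pics/t3.png",u)
cv2.imwrite("pics/g3.png",np.hstack([cv2.resize(t[140:240,210:330],(400,333),interpolation=cv2.INTER_CUBIC),cv2.resize(u[138:222,190:290],(400,333),interpolation=cv2.INTER_CUBIC)]))
```

```text
False [0.5539 0.1627 0.1002] [-0.2377 -0.0728  0.0387]
True [0.5546 0.1629 0.0961] [-0.4089  0.4319  3.5608]
[ 0.4543 -0.936   1.0191]
18.8167
```

View pics/g3.png

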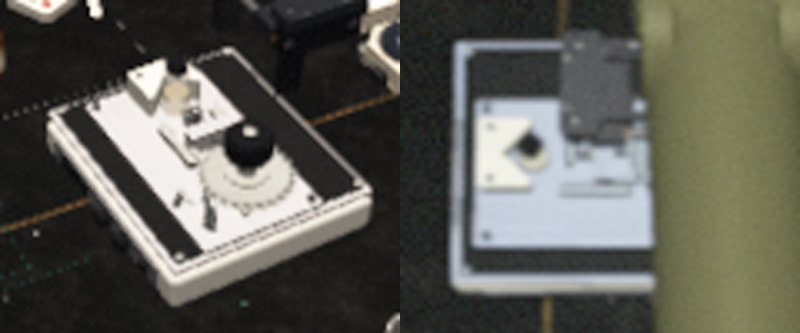

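Both views show the vial upright in the vee, at crop (180,90) in the scene view and (530,148) in the top view. Next is the knob: grip it and turn in small steps while logging torque.

```bash
cat >> h.py <<'E'
def turn(total,step,log="log.txt",settle=0.0):
    out=[]; q0=np.array(arm.get_qpos()) if not hasattr(turn,"c") else turn.c
    n=int(round(abs(total)/abs(step)))
    for i in range(n):
        q0=q0.copy(); q0[6]-=np.sign(total)*abs(step); arm.movej(q0.tolist())
        if settle: arm.pause(settle)
        out.append((arm.get_time_s(),arm.get_qpos()[6],q0[6],arm.get_wrist_torque()[2],arm.get_joint_efforts()[6],*arm.get_ft_force()))
    turn.c=q0
    with open(log,"a") as f: np.savetxt(f,np.array(out),fmt="%.4f")
    np.save("cmd.npy",q0)
    return np.array(out)
E
python3 - <<'E'
from h import *
r=lambda v:np.round(v,3)
np.set_printoptions(suppress=True)
arm.move_linear(P(KNOB,.14),v=.15)
print(arm.move_linear(P(KNOB,.102),v=.06,force_limit=5),r(arm.get_wrist_torque()),r(arm.get_joint_efforts()[6]))
arm.move_gripper(0.); print("w",r(arm.get_gripper_width()),r(arm.get_ft_force()),r(arm.get_wrist_torque()),r(arm.get_tool_pos()),r(arm.get_qpos()),arm.get_time_s())
o=turn(.40,.04); print(r(o))
E
```

```text
False [-0.086  0.042  0.001] 0.001
w 0.045 [-0.303  6.249 -0.196] [ 1.3   -0.047 -0.022] [0.558 0.038 0.102] [-0.475  0.228  0.409  1.84  -0.106  1.094  1.546] 21.075
[[21.325  1.507  1.506  0.022 -0.061  0.506  1.887  0.201]
 [21.575  1.468  1.466 -0.007 -0.056  0.518  1.715 -0.592]
 [21.825  1.428  1.426 -0.047 -0.058  0.303  1.254  0.648]
 [22.075  1.388  1.386  0.008 -0.057  0.6    3.708 -0.743]
 [22.325  1.348  1.346  0.004 -0.053  0.638  3.711 -0.48 ]
 [22.575  1.308  1.306 -0.043 -0.057  0.348  3.832 -0.511]
 [22.825  1.268  1.266  0.01  -0.051  0.389  4.404 -1.158]
 [23.075  1.228  1.226 -0.04  -0.046  0.723  4.601 -0.843]
 [23.325  1.188  1.186  0.027 -0.049  1.493  5.279 -1.389]
 [23.575  1.148  1.146  0.008 -0.053  1.48   5.556 -1.04 ]]
```

```bash
cat >> h.py <<'E'
def turn2(total,step,n=6):
    out=[]; c=np.array(arm.get_qpos())
    for i in range(int(round(total/step))):
        c=c.copy(); c[6]-=step; arm.movej(c.tolist()); s=[]
        for k in range(n):
            arm.pause(.02); s.append((arm.get_wrist_torque()[2],arm.get_joint_efforts()[6],*arm.get_ft_force()))
        out.append((arm.get_time_s(),arm.get_qpos()[6],*np.mean(s,0)))
    with open("log2.txt","a") as f: np.savetxt(f,np.array(out),fmt="%.4f")
    return np.array(out)
E
python3 - <<'E'
from h import *
r=lambda v:np.round(v,3)
np.set_printoptions(suppress=True)
print(r(arm.get_tool_pos()))
p=np.array(arm.get_tool_pos()); arm.move_linear(P(p[:2],.102),v=.02)
print(r(arm.get_ft_force()),r(arm.get_tool_pos()),arm.get_qpos()[6])
o=turn2(.28,.04); print(r(o)); print(r(arm.get_tool_pos()))
b,t=shot("scene"); c,u=shot("top")
old=cv2.imread("pics/s3.png")
cv2.imwrite("pics/g4.png",np.hstack([cv2.resize(x[145:215,230:314],(400,333),interpolation=cv2.INTER_CUBIC) for x in (old,t)]))
E
```

```text
[0.558 0.039 0.102]
[ 0.519  4.562 -0.399] [0.558 0.039 0.102] 1.1453601888172833
[[24.175  1.106 -0.058  0.034  0.969  4.182 -0.583]
 [24.525  1.067  0.027 -0.029  1.089  4.564 -1.015]
 [24.875  1.027 -0.031 -0.001  1.811  4.736 -1.388]
 [25.225  0.987 -0.002 -0.006  1.571  4.705 -1.277]
 [25.575  0.947 -0.013 -0.006  1.888  5.514 -1.763]
 [25.925  0.907 -0.004 -0.013  2.23   5.308 -2.067]
 [26.275  0.867 -0.018 -0.007  2.732  5.433 -2.216]]
[0.558 0.04  0.102]
```

View pics/g4.png

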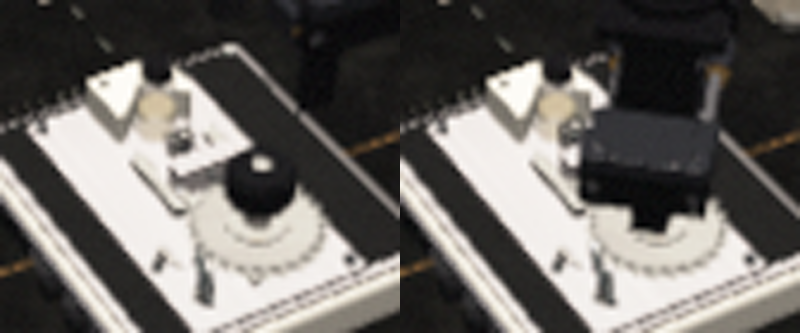

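Run:
```python
from h import *
r=lambda v:np.round(v,3)
np.set_printoptions(suppress=True)
arm.move_gripper(.06); print("free",r(arm.get_ft_force()),r(arm.get_wrist_torque()),r(arm.get_joint_efforts()[6]))
arm.move_linear([.561,.0395,.102],v=.02); p0=np.array(arm.get_tool_pos())
arm.move_gripper(0); print(r(p0),r(arm.get_tool_pos()),r(arm.get_gripper_width()),r(arm.get_ft_force()))
o=turn2(.24,.03,4); print(r(o)); print(r(arm.get_tool_pos()))
```

```text
free [-0.3    0.955 -0.594] [-0.071 -0.002 -0.032] 0.001
[0.561 0.04  0.102] [0.56  0.039 0.102] 0.044 [-3.184 -2.657  2.277]
[[28.075  0.839 -0.056  0.058 -1.374 -1.412  1.398]
 [28.392  0.809 -0.014 -0.003 -1.564 -1.537  1.413]
 [28.708  0.779 -0.011 -0.007 -1.776 -1.337  1.264]
 [29.025  0.749  0.017 -0.005 -2.193 -0.906  1.375]
 [29.342  0.719  0.025 -0.011 -1.659 -1.176  1.399]
 [29.658  0.689  0.027 -0.016 -1.996 -1.412  2.076]
 [29.975  0.659 -0.021 -0.013 -1.999 -1.113  1.875]
 [30.292  0.629  0.009 -0.013 -1.955 -0.911  1.44 ]]
[0.56  0.039 0.102]
```

Run:
```python
from h import *
r=lambda v:np.round(v,3)
np.set_printoptions(suppress=True)
for k in range(3):
  o=turn2(.20,.05,3); print(r(o))
  if abs(o[-1,2])>.12 or abs(o[-1,3])>.12: break
b,t=shot("scene"); c,u=shot("top"); print(arm.get_time_s())
old=cv2.imread("pics/t3.png");olds=cv2.imread("pics/s3.png")
f=lambda x:cv2.resize(x,(400,300),interpolation=cv2.INTER_CUBIC)
cv2.imwrite("pics/g5.png",np.vstack([np.hstack([f(olds[150:198,246:310]),f(t[150:198,246:310])]),np.hstack([f(old[150:210,200:280]),f(u[150:210,200:280])])]))
```

```text
[[30.592  0.58  -0.068  0.068 -2.297 -1.16   1.484]
 [30.892  0.531  0.016 -0.03  -2.414 -1.438  2.281]
 [31.192  0.481 -0.018 -0.026 -2.149 -0.862  1.976]
 [31.492  0.431  0.008 -0.032 -2.02  -1.097  1.48 ]]
[[31.792  0.383 -0.02  -0.033 -1.913 -1.177  1.45 ]
 [32.092  0.333  0.063 -0.099 -2.712 -1.16   1.324]
 [32.392  0.283  0.011 -0.061 -1.876 -1.113  1.418]
 [32.692  0.233  0.06  -0.087 -1.999 -1.278  1.555]]
[[32.992  0.185  0.058 -0.109 -2.144 -1.111  1.78 ]
 [33.292  0.135  0.112 -0.133 -2.087 -1.699  1.355]
 [33.592  0.085  0.116 -0.161 -1.753 -1.749  1.749]
 [33.892  0.035  0.174 -0.174 -1.614 -0.786  1.807]]
33.9917
```

View pics/g5.png

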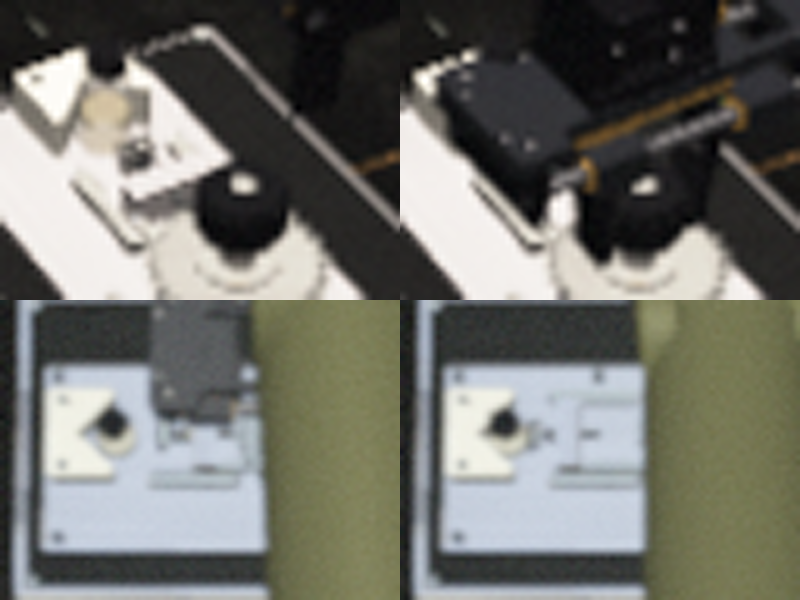

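The pad now touches the vial, the vial has moved home in the vee, and torque is rising. From here I'll take fine steps and watch for the torque drop that marks a click.

```bash
cat >> h.py <<'E'
def fine(maxturn,step=.02,n=8,stop=.30,drop=.03):
    c=np.array(arm.get_qpos()); T=[]
    for i in range(int(round(maxturn/step))):
        c=c.copy(); c[6]-=step; arm.movej(c.tolist()); s=[]
        for k in range(n):
            arm.pause(.01); s.append((arm.get_wrist_torque()[2],-arm.get_joint_efforts()[6]))
        w,e=np.mean(s,0); T.append(e)
        print("%.2f q7 %.4f cmd %.4f wrist %.3f effort %.3f (sd %.3f %.3f)"%(arm.get_time_s(),arm.get_qpos()[6],c[6],w,e,*np.std(s,0)))
        if e>stop: print("STOP torque"); break
        if i>1 and e<max(T)-drop: print("click?"); break
E
python3 - <<'E'
from h import *
fine(.24)
E
```

```text
34.31 q7 0.0147 cmd 0.0141 wrist 0.154 effort 0.170 (sd 0.039 0.006)
34.62 q7 -0.0055 cmd -0.0059 wrist 0.160 effort 0.168 (sd 0.028 0.005)
34.94 q7 -0.0255 cmd -0.0259 wrist 0.166 effort 0.173 (sd 0.042 0.006)
35.26 q7 -0.0455 cmd -0.0459 wrist 0.186 effort 0.183 (sd 0.013 0.006)
35.58 q7 -0.0655 cmd -0.0659 wrist 0.158 effort 0.191 (sd 0.022 0.006)
35.89 q7 -0.0855 cmd -0.0859 wrist 0.203 effort 0.207 (sd 0.037 0.006)
36.21 q7 -0.1055 cmd -0.1059 wrist 0.207 effort 0.209 (sd 0.024 0.006)
36.52 q7 -0.1255 cmd -0.1259 wrist 0.204 effort 0.218 (sd 0.038 0.006)
36.84 q7 -0.1455 cmd -0.1459 wrist 0.218 effort 0.229 (sd 0.045 0.006)
37.16 q7 -0.1655 cmd -0.1659 wrist 0.238 effort 0.244 (sd 0.033 0.006)
37.48 q7 -0.1855 cmd -0.1859 wrist 0.255 effort 0.247 (sd 0.024 0.006)
37.79 q7 -0.2055 cmd -0.2059 wrist 0.199 effort 0.211 (sd 0.022 0.007)
click?
```

Run:
```python
from h import *
fine(-.1,-.02,6) if 0 else None
c=np.array(arm.get_qpos())
for i in range(4):
    c[6]+=.015; arm.movej(c.tolist()); s=[]
    for k in range(6):
        arm.pause(.01); s.append((arm.get_wrist_torque()[2],-arm.get_joint_efforts()[6]))
    print(round(arm.get_time_s(),2),round(arm.get_qpos()[6],4),round(c[6],4),np.round(np.mean(s,0),3))
    if np.mean(s,0)[1]<.0: break
```

```text
38.09 -0.1903 -0.1905 [0.334 0.312]
38.39 -0.1754 -0.1755 [0.298 0.283]
38.69 -0.1605 -0.1605 [0.309 0.278]
38.99 -0.1455 -0.1455 [0.293 0.268]
```

Backing off raised the torque, which I didn't expect. I'll read the full wrench and keep backing off, which only unloads the pad, to see whether the pawl takes the load.

Run:
```python
from h import *
print(np.round(arm.get_tool_pos(),4),np.round(arm.get_ft_force(),2),np.round(arm.get_wrist_torque(),3),arm.get_gripper_width())
c=np.array(arm.get_qpos())
for i in range(5):
    c[6]+=.015; arm.movej(c.tolist()); s=[]
    for k in range(6):
        arm.pause(.01); s.append((arm.get_wrist_torque()[2],-arm.get_joint_efforts()[6]))
    print(round(arm.get_time_s(),2),round(arm.get_qpos()[6],4),round(c[6],4),np.round(np.mean(s,0),3))
    if np.mean(s,0)[1]<.08: break
```

```text
[0.5603 0.0385 0.1019] [-1.6  -2.24  0.82] [-0.487  0.163  0.318] 0.04406274389536682
39.29 -0.1304 -0.1305 [0.263 0.255]
39.59 -0.1154 -0.1155 [0.266 0.25 ]
39.89 -0.1004 -0.1005 [0.273 0.244]
40.19 -0.0854 -0.0855 [0.239 0.229]
40.49 -0.0704 -0.0705 [0.234 0.225]
```

```bash
python3 - <<'E'
from h import *
ims=[arm.get_image("top")["pixels"].astype(float) for _ in range(4)]
np.save("topA.npy",np.mean(ims,0))
arm.move_gripper(.055); arm.pause(.2)
print(np.round(arm.get_tool_pos(),4),arm.get_qpos()[6],np.round(arm.get_wrist_torque(),3),arm.get_joint_efforts()[6])
ims=[arm.get_image("top")["pixels"].astype(float) for _ in range(4)]
np.save("topB.npy",np.mean(ims,0))
A,B=np.load("topA.npy"),np.load("topB.npy")
j=lambda X:X[168:186,226:247].mean(2).mean(0)  # jaw region column profile
print(np.round(j(A)).tolist());print(np.round(j(B)).tolist())
arm.move_gripper(0.); print(arm.get_gripper_width(),arm.get_qpos()[6],np.round(arm.get_wrist_torque(),3),arm.get_joint_efforts()[6],arm.get_time_s())
# compare jaw images
f=lambda x:cv2.resize(x[150:200,200:260].astype(np.uint8)[:,:,::-1],(400,333),interpolation=cv2.INTER_CUBIC)
cv2.imwrite("pics/g6.png",np.hstack([f(A),f(B)]))
E
python3 - <<'E'
import sys; sys.path.insert(0,".")
from h import *
fine(.10,.02,6,stop=.33)
E
```

```text
[0.5603 0.0386 0.1019] -0.07050832020782409 [0.023 0.111 0.047] -0.0002477682937751524
[191.0, 194.0, 197.0, 195.0, 192.0, 195.0, 197.0, 199.0, 198.0, 187.0, 185.0, 191.0, 193.0, 197.0, 199.0, 199.0, 199.0, 199.0, 199.0, 199.0, 199.0]
[189.0, 193.0, 200.0, 198.0, 198.0, 202.0, 201.0, 197.0, 198.0, 202.0, 199.0, 194.0, 192.0, 194.0, 197.0, 199.0, 199.0, 199.0, 199.0, 200.0, 199.0]
0.04450500835374924 -0.0704985395753526 [-0.056  0.098 -0.025] -0.00016807325664558448 42.0167
42.32 q7 -0.0901 cmd -0.0905 wrist 0.136 effort 0.143 (sd 0.032 0.006)
42.62 q7 -0.1101 cmd -0.1105 wrist 0.114 effort 0.151 (sd 0.019 0.006)
42.92 q7 -0.1301 cmd -0.1305 wrist 0.147 effort 0.164 (sd 0.030 0.006)
43.22 q7 -0.1501 cmd -0.1505 wrist 0.183 effort 0.172 (sd 0.018 0.006)
43.52 q7 -0.1701 cmd -0.1705 wrist 0.172 effort 0.177 (sd 0.029 0.006)
```

View pics/g6.png

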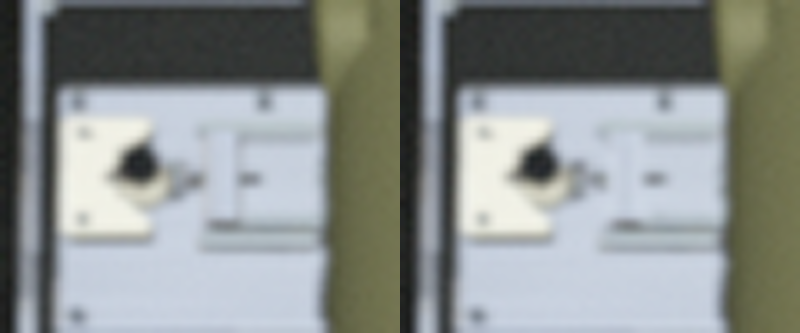

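Run:
```python
from h import *
from scipy.optimize import minimize_scalar
from scipy.ndimage import shift
C=np.mean([arm.get_image("top")["pixels"].astype(float) for _ in range(4)],0); np.save("topC.npy",C)
A,B=np.load("topA.npy"),np.load("topB.npy")
def sh(X,Y,r0=168,r1=186,c0=229,c1=242):
    Y=Y.mean(2);X=X.mean(2)
    f=lambda s:((shift(X,(0,s),order=3,mode='nearest')[r0:r1,c0:c1]-Y[r0:r1,c0:c1])**2).mean()
    ss=np.arange(-3,3.01,.1); e=[f(s) for s in ss]; i=int(np.argmin(e)); return round(ss[i],2),round(e[i],1),round(f(0),1)
for n,X,Y in(("A->B",A,B),("B->C",B,C),("C->A",C,A)): print(n,sh(X,Y),sh(X,Y,170,174),sh(X,Y,180,185))
print(arm.get_time_s())
d1=onz(arm.get_image("top"),(230,177),.091);d2=onz(arm.get_image("top"),(240,177),.091);print(d1-d2)
```

```text
A->B (np.float64(0.5), np.float64(55.7), np.float64(70.1)) (np.float64(1.4), np.float64(41.7), np.float64(70.4)) (np.float64(0.5), np.float64(42.1), np.float64(53.5))
B->C (np.float64(-0.6), np.float64(97.4), np.float64(110.5)) (np.float64(-2.1), np.float64(67.9), np.float64(114.1)) (np.float64(-0.2), np.float64(75.2), np.float64(77.4))
C->A (np.float64(0.1), np.float64(13.3), np.float64(13.3)) (np.float64(0.2), np.float64(9.2), np.float64(11.1)) (np.float64(-0.1), np.float64(12.3), np.float64(12.6))
43.7167
[-0.00085282  0.03326082  0.        ]
```

Image registration shows the knob was about 0.1 rad past a tooth before release, and it ran back to that tooth when let go. So the earlier torque dip was not a completed click. Taking differences against the unloaded readings, the load at this tooth is about 7–9 N, which would put the next one at about 15–16 N, so this is the right tooth. I'll turn back gently to confirm the pawl takes the load, then let go.

Run:
```python
from h import *
c=np.array(arm.get_qpos())
for i in range(8):
    c[6]+=.02; arm.movej(c.tolist()); s=[]
    for k in range(8):
        arm.pause(.01); s.append((arm.get_wrist_torque()[2],-arm.get_joint_efforts()[6]))
    m=np.mean(s,0)
    print(round(arm.get_time_s(),2),round(arm.get_qpos()[6],4),np.round(m,3))
    if m[1]<-.05: break
```

```text
44.13 -0.1506 [0.235 0.209]
44.45 -0.1307 [0.196 0.194]
44.77 -0.1108 [0.206 0.186]
45.08 -0.0907 [0.171 0.17 ]
45.4 -0.071 [0.039 0.021]
45.72 -0.0512 [-0.433 -0.446]
```

The pawl holds: torque fell to about 0 at the tooth and further backing was barred at −0.45 N m. I'll relax the twist, let go, retreat and take a last look.

Run:
```python
from h import *
c=np.array(arm.get_qpos()); c[6]=-.072; arm.movej(c.tolist()); print(np.round(arm.get_joint_efforts()[6],3))
arm.move_gripper(.087); p=arm.get_tool_pos()
arm.move_linear([p[0],p[1],.24],v=.15)
arm.move_to([.43,-.25,.3],q(0)); arm.pause(.5)
b,t=shot("scene"); c,u=shot("top","t9.png"); print(arm.get_time_s(),np.round(arm.get_ft_force(),2))
U=u[:,:,::-1].astype(float).mean(2); B=np.load("topB.npy").mean(2)
print("jaw diff vs B",np.abs(U-B)[168:186,229:242].mean(),"vs A",np.abs(U-np.load("topA.npy").mean(2))[168:186,229:242].mean())
f=lambda x:cv2.resize(x,(400,300),interpolation=cv2.INTER_CUBIC)
cv2.imwrite("pics/g9.png",np.vstack([np.hstack([f(t[150:210,235:315]),f(u[145:205,200:280])]),np.hstack([f(t),f(u)])]))
```

```text
-0.056
49.8333 [-0.06 -0.72  1.17]
jaw diff vs B 8.04309116809117 vs A 11.648504273504278
```

View pics/g9.png

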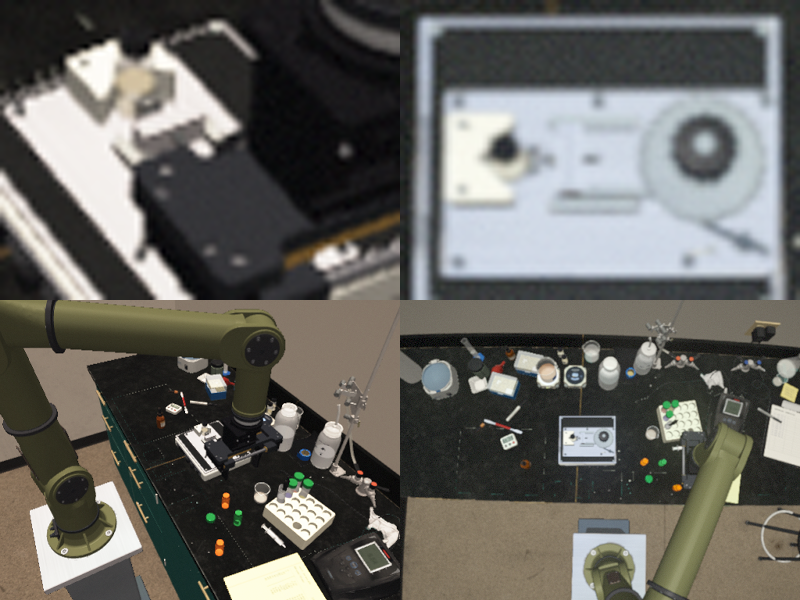

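The vial stands upright in the vee at crop (503,150) with the pad on it, the jaw is at the caught tooth, the bystanders haven't moved and the arm is clear. Handing in.

```bash
python3 -c "
from h import *
arm.sign_off(); print(arm.get_time_s())"
```

```text
the job is handed in; nothing more can be done
the job is handed in; nothing more can be done
```

The vial stands upright in the vee and the sprung pad is holding it. I let go of the knob with the pawl caught in a tooth and handed in at about 50 s. My estimate of the grip is 7–10 N, against the 10 N wanted, and the next tooth would have been about 14–17 N.

**What the last checks showed**
- **Pawl:** turning the knob back gently, the torque fell to about 0 at the tooth. Further backing was barred at −0.45 N m.
- **Final pictures:** the vial is upright in the seat with the pad against it, and the arm is clear. The jaw is closer to its position at that tooth than to its position before it ran back. The bystanders I could see were still in place.

**What failed or disagreed**
- **Misread click:** I first took a torque dip as the click of the next tooth. The knob then backed past it without catching, so it was not a click. When I let go, the knob ran back to the tooth before it, where it now is.
- **Force estimate:** I only have torque to go on. Readings near this tooth were about 0.14 N m turning forward and 0.17 N m turning back. Friction should have made the backward reading the lower one, and I could not explain why it wasn't. The force is therefore good to about ±2 N.
- **Peak load:** the highest torque I read was 0.31 N m, just after reversing. It could mean a brief squeeze of about 14–18 N. That is under the 20 N limit, but with little margin at the top of that range.

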